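Fetch a dropped flask ring from behind the bench guard

TASK

A steel flask ring has dropped behind the fixed bar guard of the stirrer. Take the hooked rod from its rest, reach under the guard, drop the hook into the ring and draw it out over the bench, fully home against both arms of the adjustable V-shaped stop, wherever its jaw has been clamped, and there keep a light steady pull on it for about a second to be sure it is seated; do not ram it, and do not touch the ring with the gripper. Then unhook without shifting the ring, lay the rod back in its rest, let go, and leave the guard and the glassware alone.

Things in the scene. Friction and masses are not known exactly. Their poses are not given: they have to be found in the camera images.
- rod_grip (a point): Hooked rod, 0.15 kg: black plastic handle, a flat-sided bar 130 long, 18 wide, 22 high, with a straight 8 mm steel rod out of its front end, ending in a hook: a plain prong bent straight down. Point: centre of the handle, where it is gripped across its 18 mm width, near the balance point. x axis along the rod to the hook, z up. It starts level in its rest, this point 41 above the bench.
- rod_tip (a point): Lower end of the prong of the hooked rod: 200 ahead of the handle's centre along the rod's x axis and 36 below it. Prong 8 mm diameter, round-ended, on the vertical line through this point; the rod above it has its axis 36 above this point. Same axes as the rod.
- ring_center (a point): Bare steel ring (flask weight) lying flat on the bench, at the start behind the guard: 72 outer diameter, hole 44 diameter, 12 high, about 0.24 kg. The point is its centre, half-way up (6 above the bench). It slides on the bench when drawn with some 1 to 3 N.
- guard: Fixed steel bar guard before a white stirrer. Origin at bench level in the middle of the open front edge; +y points inwards (to the stirrer), x along the front edge. Side frames of 10 mm bar at x = -140 and +140, roof of bars (79 to 89 above the bench) from y = 0 to 170; the front is open up to the roof, so that a low level rod passes beneath, but not the gripper. The stirrer begins at y = 177.
- stop: Fixed rigid stop near the guard: slotted rail 30 wide, 6 high (64 to 128 behind the origin), with a V-shaped jaw clamped on it, 9 high (clamp screw 13): two arms 60 long, 8 thick, 90 degrees apart, opening along the stop's +y (to the guard), symmetric about its y axis. Ring home = touching both arms. Origin: bench level, where the ring's centre lies when home if the jaw is clamped fully forward.
- stop_back (a point): Where the ring's centre lies when home if the jaw is clamped fully back: 24 behind the stop's origin along its -y. The jaw is fixed anywhere between, and its place is not measured: find it by feel (or sight). Once home, the pull rises by about 4 N per further mm. An off-axis ring can catch on one arm first; off the axis means not home.
- rest_seat (a point): Fixed grey rest of the rod: base plate 130 x 50 x 10 and two saddles, 8 thick, 45 either side of the middle along x, each with a flat floor 30 above the bench, 24 wide, between cheeks that flare open upwards (to 46 above the bench, 49 over their outsides). Point: where the handle's centre lies when the rod is in the rest, 41 above the bench; x axis points the way the hook must point.
- amber_bottle: Amber bottle, 72 diameter, 150 high, a bystander; origin at the centre of its underside.
- white_jar: White jar, 68 diameter, 85 high, a bystander; origin at the centre of its underside.
- beaker: Glass beaker, 66 diameter, 80 high, a bystander; origin at the centre of its underside.
Things that resemble listed ones, but are neither listed nor needed, are in the scene too. What is shaped like the part that bears rest_seat but orange is not meant.

How it is judged:
On the way, in this order (a step that is already met when the one before it is completed fails the run):
1. the whole ring has been drawn out in front of the guard (y of ring_center in the frame of guard below -0.04 m), for 0.05 s.
2. the ring is home in the V-shaped jaw and kept pulled against it with more than 2.5 N for 0.5 s (horizontal distance between ring_center and jaw below 0.003 m and contact force between ring and jaw above 2.5 N), for 0.5 s.
At the end, for the whole second after the job is handed in: The ring lies flat on the bench, its centre within 3 mm of its home, touching both arms of the V-shaped stop; the rod lies released in its rest, handle centre within 15 mm of the seat, in line within 0.1 rad, hook down (upright within 0.15 rad); both at rest (horizontal distance between ring_center and jaw below 0.003 m and height (world z) of ring_center below 0.009 m and angle between ring_center's own z axis and vertical below 0.05 rad and distance between rod_grip and rest_seat below 0.015 m and angle between the x axis of rod_grip and the x axis of rest_seat, either way round below 0.1 rad and angle between rod_grip's own z axis and vertical below 0.15 rad and linear speed of each of rod, ring below 0.02 m/s).
It fails at once if the ring is rammed or pulled against the V-shaped jaw with more than 15 N (contact force between ring and jaw above 15 N).
It fails at once if the gripper touches the ring (contact force between the fingers and ring above 0.2 N).
It fails at once if the guard is struck by the rod or the robot with more than 8 N (contact force between any of rod, the arm, the fingers and guard above 8 N).
It fails at once if the bottle, the jar or the beaker is disturbed (moved more than 20 mm) (distance of any of amber_bottle, white_jar, beaker from where it was at the start of the episode above 0.02 m).
It also fails if it takes over 61 s, if anything falls off the work surface, if the arm or the gripper's body presses on something with over 40 N, if the wrist force passes 120 N, or if a joint passes its speed limit or range.

ROBOT

A 6-joint arm with a two-finger parallel gripper is mounted at the origin on the work surface. World frame = base frame: x ahead of the robot, y to its left, z up, the work surface at z = 0. Lengths are in m, angles in rad, forces in N, time in s.
With the tool pointing down it reaches from about 0.3 to 0.875 m from the base axis. Payload 6.4 kg.
Tool frame: the origin (TCP) lies between the finger pads; the fingertips stand 19 mm ahead of it and the grasp point (between the pads) is the TCP; z points along the fingers, y is the direction in which the jaws open and shut (so a half turn about z gives the same grasp; the last joint's range is limited). The gripper opens to 85 mm and grips with 20 to 120 N. Pads are 22 mm wide; open, the fingers measure 114 mm over their backs; the gripper's body (76 mm by 85 mm) begins 54 mm behind the grasp point. The pads swing forward as they close: fully open they stand 13 mm farther back than shut.
Start: joints at [-1.395, 0.181, 1.607, -0, 1.354, -0.206], TCP at [0.214, -0.534, 0.25] pointing down, gripper open.
Joint ranges: [-2.99, 2.99], [-0.89, 2.07], [0.3, 2.58], [-1.14, 4.28], [0, 2.63], [-3.12, 3.12]. Speed limits (rad/s): [2.57, 2.57, 3.01, 3.14, 3.14, 3.14].

INTERFACE

Orientations are given as a unit quaternion [w, x, y, z].
In Python, from bench import * gives the robot as it stands.
- The arm moves only by the tool apply_moves, never from a script. Its argument "moves" is a list that holds one entry, the list of rows, each a list of 7 numbers: the shift along the tool's x, y, z in cm, then the turn, a rotation vector about the tool's x, y, z in rad, then the opening, from 0 (shut) to 1 (fully open). A call has 1 to 8 rows; each row is the pose to reach, as a shift and turn from the pose commanded when the call began, along the tool's axes at that moment; what a row does not reach only later rows make up. A row lasts 1/10 s, in which the tool goes at most 50 mm and 8.59 degrees, less where a joint would pass 70% of its speed; a pose out of reach is approached as far as the arm can. A call with a gripper value outside its range is refused whole. The fingers move at their own pace and stop on an object; the grip force is fixed at half the most. Time passes only in rows, so rows that repeat a pose let the fingers close. It gives the time, the measured TCP pose, the force and the opening at its end, in the units of the state.
- get_obs(): the state, without advancing time (a new reading comes with each control period).
- camera(name): name is "scene" or "side" or "wrist"; returns the picture (420x560x3 uint8, red, green, blue); there is no depth.
- get_calibration(name): a dict with "vertical_fov" (degrees; the focal length in pixels is half the picture's height over the tangent of half this angle, whatever the lens; pixels are square), "cx", "cy" (the principal point, pixels), "k1" (the pictures are not rectified: a ray, as slopes to the right and down, at radius r is drawn at 1 + k1 r^2 times it, then the intrinsics apply), "R" (3x3) and "t" (3): a world point X has camera coordinates R X + t. Camera axes: x right, y down, z forward; pixel columns grow to the right and rows downward; lengths in m; the calibration is good to about 2 mm. A picture is of the moment at which its call begins: read the wrist's pose just before it. get_calibration takes no time and is no camera call; for the wrist camera it gives the pose at the moment of the call.
- hand_in(): hands the job in, once; it reports no verdict.
The state is a dict: "time_s": time; "q": joint angles; "dq": joint speeds; "joint_efforts": joint torques, N m; "eef_pos": TCP position; "eef_rot": TCP orientation; "wrist_force": force on the tool from outside, world axes, zero at the start; "torque": the same for the moment, N m; "opening": opening from 0.0 (shut) to 1.0 (fully open).
Only numpy, scipy, OpenCV 4.12 (cv2) and the standard library are available. Lean on these libraries where they do the work, as an engineer would, in place of code of your own. Each camera call takes 0.05 s, during which the arm holds its last target. There are 200 camera calls.

## Working session

There is one attempt and no reset: what is moved stays moved. The work goes in short steps, Python scripts to look and compute and a tool call to move; the robot and the scene stay as the last step left them, time stands still between calls to the robot, and variables do not carry over. Pictures are saved under pics/ and viewed, about 8 in all and at most 12, crops included, and the job is handed in when it is done.

Besides the shell and the picture viewer there is one more tool, called after "Request:" as a command line: name --argument value ..., lists and objects as JSON in quotes. apply_moves: Moves the arm, as the interface text tells. Its arguments: {"type":"object","properties":{"moves":{"type":"array","items":{"type":"array","items":{"type":"array","items":{"type":"number"}}}}},"required":["moves"]}

```bash
mkdir -p pics; ls
cat > h.py <<'E'
import numpy as np, cv2
from bench import *
def save(n,f): 
    im=camera(n); cv2.imwrite(f,cv2.cvtColor(im,cv2.COLOR_RGB2BGR)); return im
def KD(c,shape=(420,560)):
    f=shape[0]/2/np.tan(np.radians(c["vertical_fov"])/2)
    return np.array([[f,0,c["cx"]],[0,f,c["cy"]],[0,0,1.]]),np.array([c["k1"],0,0,0.])
def ray(c,uv):
    K,D=KD(c); p=cv2.undistortPoints(np.array(uv,float).reshape(-1,1,2),K,D).reshape(-1,2)
    R=np.array(c["R"]);t=np.array(c["t"])
    d=np.c_[p,np.ones(len(p))]@R; return -R.T@t,d/np.linalg.norm(d,axis=1)[:,None]
def onz(c,uv,z):
    o,d=ray(c,uv); return o+d*((z-o[2])/d[:,2])[:,None]
def proj(c,X):
    K,D=KD(c); return cv2.projectPoints(np.array(X,float).reshape(-1,1,3),cv2.Rodrigues(np.array(c["R"]))[0],np.array(c["t"],float),K,D)[0].reshape(-1,2)
def tri(c1,u1,c2,u2):
    (o1,d1),(o2,d2)=ray(c1,u1),ray(c2,u2)
    d1,d2=d1[0],d2[0]; A=np.c_[d1,-d2]; s=np.linalg.lstsq(A,o2-o1,rcond=None)[0]
    a,b=o1+s[0]*d1,o2+s[1]*d2; return (a+b)/2,np.linalg.norm(a-b)
E
python3 - <<'E'
from h import *
import json
s=get_obs(); print(s)
a=save("scene","pics/s0.png"); b=save("side","pics/d0.png"); w=save("wrist","pics/w0.png")
for n in("scene","side","wrist"):
    c=get_calibration(n); print(n,{k:np.round(v,4).tolist() for k,v in c.items()})
    json.dump({k:np.array(v).tolist() for k,v in c.items()},open(f"pics/{n}0.json","w"))
E
```

```text
pics
{'time_s': 0.0, 'q': array([-1.39530108e+00,  1.81563121e-01,  1.60801948e+00, -7.02321494e-06,
        1.35382058e+00, -2.06292310e-01]), 'dq': array([-0.00088977, -0.00094742, -0.00074528,  0.00051441, -0.00157786,
       -0.00052821]), 'joint_efforts': array([-3.54855647e-04, -4.44869435e+01, -3.51337874e+01, -4.34445365e-04,
        9.11877461e-03,  1.30589956e-05]), 'eef_pos': array([ 0.21415671, -0.53305615,  0.24936618]), 'eef_rot': array([-9.05213408e-04,  9.81834499e-01,  1.89737181e-01,  1.05110679e-05]), 'wrist_force': array([0.78957629, 0.53792717, 0.11538368]), 'torque': array([-0.00726421, -0.0146177 , -0.01273044]), 'opening': 1.000585100699005}
scene {'vertical_fov': 53.4716, 'cx': 278.0811, 'cy': 209.4583, 'k1': 0.0388, 'R': [[0.3221, 0.9467, 0.0001], [0.7079, -0.2408, -0.664], [-0.6286, 0.2139, -0.7477]], 't': [-0.0938, -0.3125, 1.4277]}
side {'vertical_fov': 51.483, 'cx': 279.5067, 'cy': 208.3697, 'k1': -0.0815, 'R': [[-0.964, -0.265, -0.0215], [-0.117, 0.4955, -0.8607], [0.2388, -0.8272, -0.5086]], 't': [0.4698, 0.1426, 1.1886]}
wrist {'vertical_fov': 67.3308, 'cx': 278.0277, 'cy': 208.8389, 'k1': -0.0284, 'R': [[0.3729, -0.9279, -0.002], [-0.8951, -0.3603, 0.2625], [-0.2443, -0.0961, -0.9649]], 't': [-0.5755, -0.0339, 0.3793]}
```

View pics/s0.png

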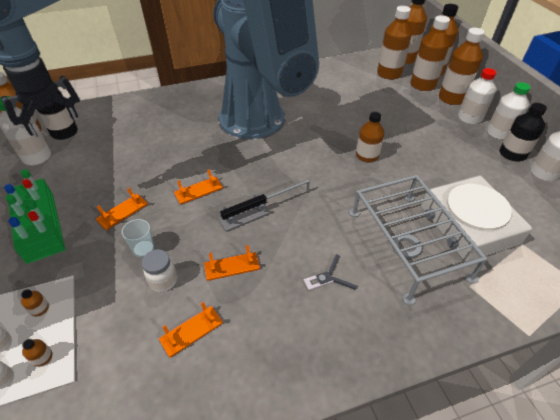

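View pics/d0.png

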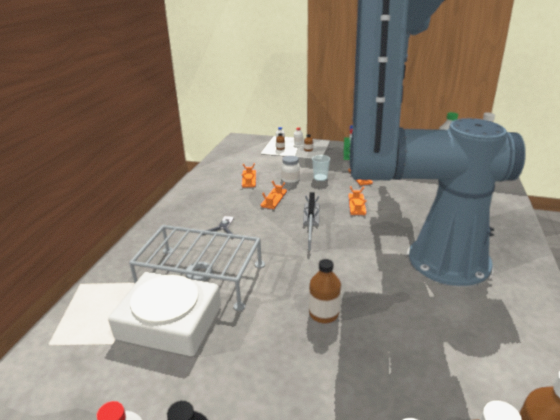

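The scene view shows the rod in its grey rest at about (245,207) with the hook near (308,187). The guard is around (415,238) with the ring at (410,245), and the V-stop is at (328,278). The side view shows the guard at (198,255), the rod at (311,215) and the amber bottle at (325,292). I'll take enlarged crops next.

Run:
```python
import cv2,numpy as np
a=cv2.imread("pics/s0.png");b=cv2.imread("pics/d0.png")
def crop(im,x,y,w,h,s,f):
    o=cv2.resize(im[y:y+h,x:x+w],None,fx=s,fy=s,interpolation=cv2.INTER_CUBIC)
    for u in range((x+19)//20*20,x+w,20): cv2.line(o,(int((u-x)*s),0),(int((u-x)*s),5 if u%100 else 14),(0,255,255),1)
    for v in range((y+19)//20*20,y+h,20): cv2.line(o,(0,int((v-y)*s)),(5 if v%100 else 14,int((v-y)*s)),(0,255,255),1)
    cv2.imwrite(f,o)
crop(a,210,165,280,150,2.85,"pics/s0c.png")
crop(b,110,170,240,180,3.3,"pics/d0c.png")
```

```text
(no output)
```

View pics/s0c.png

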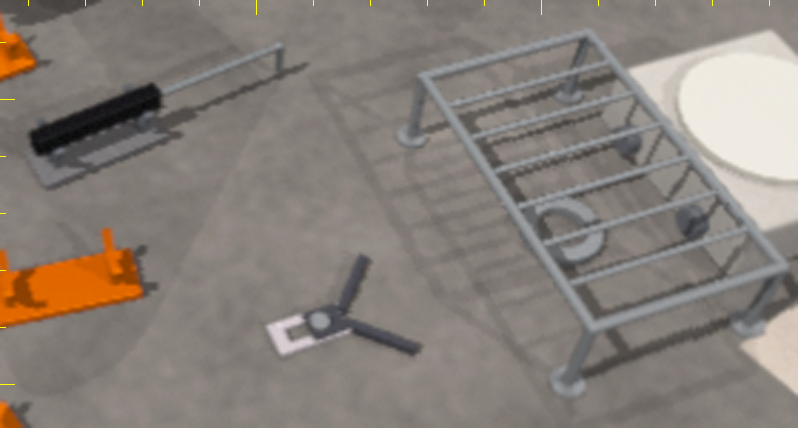

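View pics/d0c.png

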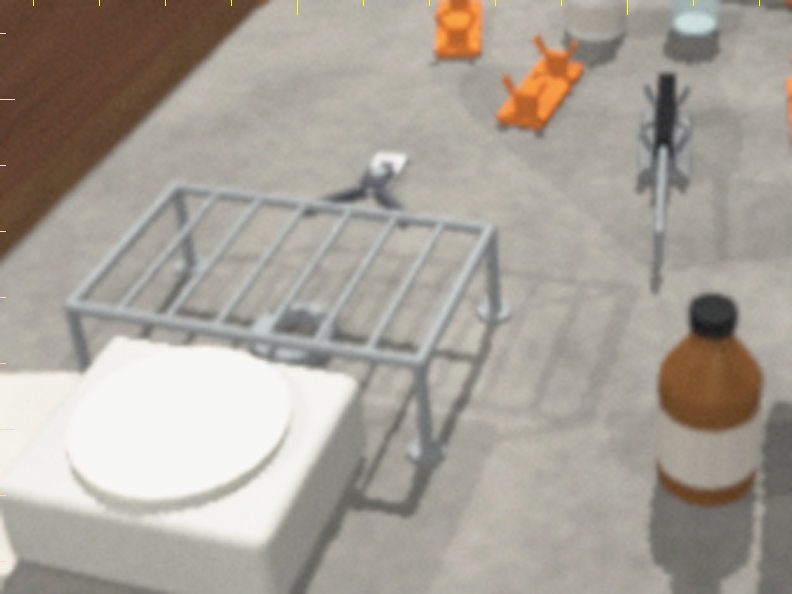

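The scene crop shows:
- guard roof corners at (422,76), (588,33), (783,268) and (592,328)
- ring centre at about (566,232)
- V arm tips at (362,260) and (418,350)
- rail end at about (277,340)
- hook prong from (280,45) to (280,75)
- handle from (35,142) to (158,95)

The side crop shows the same guard corners at (492,228), (425,358), (75,305) and (178,187), the ring at about (295,332), and the rod tip at (656,288).

Run:
```python
from h import *
import json
cs=json.load(open("pics/scene0.json"));cd=json.load(open("pics/side0.json"));np.set_printoptions(precision=4,suppress=True)
S=lambda u,v:[210+u/2.85-.5,165+v/2.85-.5]; D=lambda u,v:[110+u/3.3-.5,170+v/3.3-.5]
for n,s,d in[("gFL",(422,76),(492,228)),("gBL",(588,33),(425,358)),("gBR",(783,268),(75,305)),("gFR",(592,328),(178,187)),
  ("ring",(566,232),(295,332)),("tip",(280,76),(656,290)),("rodtop",(280,45),(657,225)),("screw",(318,320),(380,172)),("armL",(362,260),(403,221)),("armR",(418,350),(310,211)),("hfront",(158,93),(665,148))]:
    p,e=tri(cs,S(*s),cd,D(*d)); print(n,p,"gap",round(e,4))
z84=onz(cs,[S(422,76),S(588,33),S(783,268),S(592,328)],.084); print(z84, np.linalg.norm(z84-np.roll(z84,-1,0),axis=1))
z=onz(cd,[D(492,228),D(425,358),D(75,305),D(178,187)],.084);print(z)
print("ring",onz(cs,[S(566,232)],.012),onz(cd,[D(295,332)],.012))
print("arms sc",onz(cs,[S(362,260),S(418,350)],.009),onz(cs,[S(318,320)],.013),"rail end",onz(cs,[S(268,325),S(284,355)],.006))
print("arms sd",onz(cd,[D(403,221),D(310,211)],.009))
# mean handle top corners, z ~.052
print("handle",onz(cs,[S(32,132),S(154,84)],.052), "rod",onz(cs,[S(162,93),S(280,45)],.045))
for n,c,u in[("bottle",cs,(370,158)),("bottle_side",cd,(324,315))]: print(n,onz(c,[u],0))
print("jar,beaker",onz(cs,[(160,283),(140,248)],0))
```

```text
gFL [0.504  0.1434 0.0867] gap 0.002
gBL [0.502  0.3119 0.088 ] gap 0.007
gBR [0.782  0.3155 0.0857] gap 0.0066
gFR [0.7837 0.1472 0.0854] gap 0.0038
ring [0.6534 0.2199 0.0106] gap 0.0071
tip [ 0.3826  0.0624 -0.0095] gap 0.0073
rodtop [0.3886 0.0531 0.0477] gap 0.0024
screw [ 0.6717 -0.0221  0.0132] gap 0.0011
armL [0.6244 0.0405 0.0066] gap 0.0005
armR [0.7175 0.0461 0.0048] gap 0.0065
hfront [ 0.4086 -0.0777  0.0437] gap 0.0013
[[0.5029 0.1452 0.084 ]
 [0.5021 0.3163 0.084 ]
 [0.7837 0.319  0.084 ]
 [0.7846 0.149  0.084 ]] [0.1711 0.2816 0.1699 0.2818]
[[0.5048 0.1387 0.084 ]
 [0.5016 0.3046 0.084 ]
 [0.7806 0.312  0.084 ]
 [0.7835 0.1439 0.084 ]]
ring [[0.6574 0.2209 0.012 ]] [[0.65   0.2189 0.012 ]]
arms sc [[0.6257 0.0395 0.009 ]
 [0.7225 0.046  0.009 ]] [[ 0.6721 -0.0217  0.013 ]] rail end [[ 0.6592 -0.061   0.006 ]
 [ 0.6902 -0.0589  0.006 ]]
arms sd [[0.6231 0.0441 0.009 ]
 [0.7123 0.0491 0.009 ]]
handle [[ 0.4264 -0.2024  0.052 ]
 [ 0.4046 -0.0797  0.052 ]] rod [[ 0.4117 -0.0743  0.045 ]
 [ 0.3875  0.0546  0.045 ]]
bottle [[0.3161 0.2916 0.    ]]
bottle_side [[0.2989 0.2899 0.    ]]
jar,beaker [[ 0.5569 -0.3867  0.    ]
 [ 0.4369 -0.4198  0.    ]]
```

The rod handle is at about (0.4155, -0.141), yaw about 100.5°. The guard front is at y≈0.146, the ring at about (0.654, 0.220), and the stop axis is near x≈0.67. I'll move above the rod.

Request:
apply_moves --moves '[[[33.3,-28.9,5,0,0,-1.37,1],[33.3,-28.9,5,0,0,-1.37,1],[33.3,-28.9,5,0,0,-1.37,1],[33.3,-28.9,5,0,0,-1.37,1],[33.3,-28.9,5,0,0,-1.37,1],[33.3,-28.9,5,0,0,-1.37,1],[33.3,-28.9,5,0,0,-1.37,1],[33.3,-28.9,5,0,0,-1.37,1]]]'

```text
time_s: 0.95
eef_pos: [0.3962, -0.1781, 0.2051]
eef_rot: [0.0, 0.701, 0.713, 0.0]
wrist_force: [0.9, -0.3, 0.3]
opening: 0.999
```

```bash
cat >> h.py <<'E'
from scipy.spatial.transform import Rotation as Ro
def pose():
    s=get_obs(); w,x,y,z=s["eef_rot"]; return np.array(s["eef_pos"]),Ro.from_quat([x,y,z,w]),s
def plan(p,yaw):
    """tool shift (cm) and turn to reach TCP p, pointing down, tool x at world yaw (rad)"""
    p0,R0,s=pose()
    T=Ro.from_matrix(np.array([[np.cos(yaw),np.sin(yaw),0],[np.sin(yaw),-np.cos(yaw),0],[0,0,-1]]).T.reshape(3,3).T)
    print("t",s["time_s"],"pos",p0.round(4),"F",s["wrist_force"].round(2),"shift cm",(R0.inv().apply(np.array(p)-p0)*100).round(2),"turn",(R0.inv()*T).as_rotvec().round(4))
E
python3 -c "
from h import *
plan([.4155,-.141,.2],np.radians(100.4))"
```

```text
t 0.95 pos [ 0.3962 -0.1781  0.2051] F [ 0.95 -0.26  0.29] shift cm [3.68 1.99 0.51] turn [ 0.0004  0.0003 -0.1648]
```

Request:
apply_moves --moves '[[[3.7,2,0.5,0,0,-0.165,1],[3.7,2,0.5,0,0,-0.165,1],[3.7,2,0.5,0,0,-0.165,1],[3.7,2,0.5,0,0,-0.165,1]]]'

```text
time_s: 1.35
eef_pos: [0.4151, -0.1436, 0.2003]
eef_rot: [0.0, 0.643, 0.766, -0.0]
wrist_force: [-0.4, -0.4, 0.3]
opening: 0.998
```

```bash
python3 -c "
from h import *
import json
plan([.4155,-.141,.2],np.radians(100.4))
c=get_calibration('wrist');save('wrist','pics/w1.png');json.dump({k:np.array(v).tolist() for k,v in c.items()},open('pics/w1.json','w'))"
```

```text
t 1.35 pos [ 0.4151 -0.1436  0.2003] F [-0.36 -0.37  0.33] shift cm [0.25 0.08 0.03] turn [-0.0002  0.0004 -0.0074]
```

View pics/w1.png

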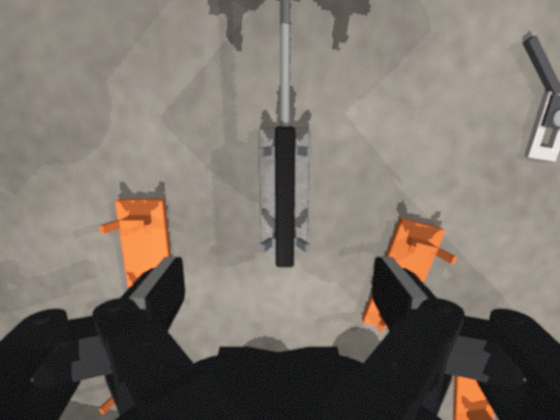

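The wrist view shows the black handle spanning (275–295, 126–267), centred on the grey rest plate (260–310, 128–252). The stop is at the right edge, near (545,110).

Run:
```python
from h import *
import json
np.set_printoptions(precision=4,suppress=True)
c=json.load(open("pics/w1.json"));cs=json.load(open("pics/scene0.json"))
im=cv2.imread("pics/w1.png"); m=np.zeros(im.shape[:2],np.uint8); m[118:275,265:305]=(im.max(2)[118:275,265:305]<45)*255
m=cv2.morphologyEx(m,cv2.MORPH_OPEN,np.ones((7,7)))
r=cv2.minAreaRect(max(cv2.findContours(m,0,2)[0],key=cv2.contourArea));b=cv2.boxPoints(r);print(r)
P=onz(c,b,.052);print(P,np.linalg.norm(P-np.roll(P,-1,0),axis=1))
b=b[np.argsort(b[:,1])]; f=b[:2].mean(0);k=b[2:].mean(0); F,B=onz(c,[f,k],.052); d=F-B;print("mid",(F+B)/2,"len",np.linalg.norm(d),"yaw",np.degrees(np.arctan2(d[1],d[0])))
s0=[210+154/2.85-.5,165+84/2.85-.5]
print(tri(c,f,cs,s0), tri(c,k,cs,[210+32/2.85-.5,165+132/2.85-.5]))
pl=onz(c,[(260,128),(310,128),(260,252),(310,252)],.010);print(pl,pl.mean(0))
plan([*((F+B)/2)[:2],.06],np.arctan2(d[1],d[0]))
```

```text
((284.9999694824219, 171.0), (17.999996185302734, 87.99998474121094), 0.0)
[[ 0.4167 -0.1582  0.052 ]
 [ 0.4035 -0.0825  0.052 ]
 [ 0.4184 -0.0799  0.052 ]
 [ 0.4327 -0.1554  0.052 ]] [0.0768 0.0151 0.0768 0.0162]
mid [ 0.4178 -0.119   0.052 ] len 0.07681234938280765 yaw 100.31867845505293
(array([ 0.4107, -0.0813,  0.0587]), np.float64(0.00031378981447412554)) (array([ 0.4191, -0.1824,  0.0309]), np.float64(0.04049806376397553))
[[ 0.3882 -0.0866  0.01  ]
 [ 0.4359 -0.0782  0.01  ]
 [ 0.4087 -0.2141  0.01  ]
 [ 0.4616 -0.2048  0.01  ]] [ 0.4236 -0.1459  0.01  ]
t 1.4 pos [ 0.4151 -0.1439  0.2003] F [0.43 0.23 0.5 ] shift cm [ 2.41  0.7  14.03] turn [-0.      0.0004 -0.0068]
```

Run:
```python
from h import *
import json
np.set_printoptions(precision=4,suppress=True)
c=json.load(open("pics/w1.json"));cs=json.load(open("pics/scene0.json"))
F,B=onz(c,[(285.2,126),(285.2,267)],.052);d=F-B;print(F,B,np.linalg.norm(d))
print(tri(c,(285.2,267),cs,[210+34/2.85-.5,165+132/2.85-.5]))
m=(F+B)/2;print(m)
W=onz(c,[(275,200),(295.5,200)],.052);print(np.linalg.norm(W[1]-W[0]))
plan([m[0],m[1],.045],np.radians(100.3))
```

```text
[ 0.411  -0.0804  0.052 ] [ 0.434 -0.207  0.052] 0.1287551628262328
(array([ 0.4336, -0.2023,  0.0602]), np.float64(0.001812574533262069))
[ 0.4225 -0.1437  0.052 ]
0.018218929668948305
t 1.4 pos [ 0.4151 -0.1439  0.2003] F [0.43 0.23 0.5 ] shift cm [-0.1   0.74 15.53] turn [-0.      0.0004 -0.0065]
```

Request:
apply_moves --moves '[[[-0.1,0.7,5,0,0,-0.006,1],[-0.1,0.7,10,0,0,-0.006,1],[-0.1,0.7,13,0,0,-0.006,1],[-0.1,0.7,15.5,0,0,-0.006,1],[-0.1,0.7,15.5,0,0,-0.006,1],[-0.1,0.7,15.5,0,0,-0.006,1]]]'

```text
time_s: 2.0
eef_pos: [0.4222, -0.1436, 0.0455]
eef_rot: [-0.0, 0.641, 0.768, -0.0]
wrist_force: [0.6, -0.2, 0.3]
opening: 0.999
```

```bash
python3 -c "
from h import *
plan([.4225,-.1437,.045],np.radians(100.3))"
```

```text
t 2.0 pos [ 0.4222 -0.1436  0.0455] F [ 0.55 -0.19  0.34] shift cm [-0.01  0.03  0.05] turn [-0.0005 -0.0004 -0.0002]
```

Request:
apply_moves --moves '[[[0,0,0,0,0,0,0],[0,0,0,0,0,0,0],[0,0,0,0,0,0,0],[0,0,0,0,0,0,0],[0,0,0,0,0,0,0],[0,0,0,0,0,0,0],[0,0,0,0,0,0,0],[0,0,0,0,0,0,0]]]'

```text
time_s: 2.8
eef_pos: [0.4228, -0.1427, 0.0459]
eef_rot: [0.0, 0.64, 0.769, -0.0]
wrist_force: [-1.3, 0.6, 7.2]
opening: 0.2
```

Request:
apply_moves --moves '[[[0,0,-1,0,0,0,0],[0,0,-3,0,0,0,0],[0,0,-6,0,0,0,0],[0,0,-9,0,0,0,0],[0,0,-9,0,0,0,0],[0,0,-9,0,0,0,0]]]'

```text
time_s: 3.4
eef_pos: [0.4226, -0.1426, 0.1358]
eef_rot: [0.001, 0.64, 0.768, 0.0]
wrist_force: [-0.8, 0.9, -1.7]
opening: 0.199
```

```bash
python3 -c "
from h import *
plan([.662,-.13,.20],np.radians(90))
import json
c=get_calibration('wrist');save('wrist','pics/w2.png');json.dump({k:np.array(v).tolist() for k,v in c.items()},open('pics/w2.json','w'));save('side','pics/d2.png')"
```

```text
t 3.4 pos [ 0.4226 -0.1426  0.1358] F [-0.78  0.87 -1.71] shift cm [-3.1  23.78 -6.39] turn [0.0013 0.001  0.1822]
```

View pics/w2.png

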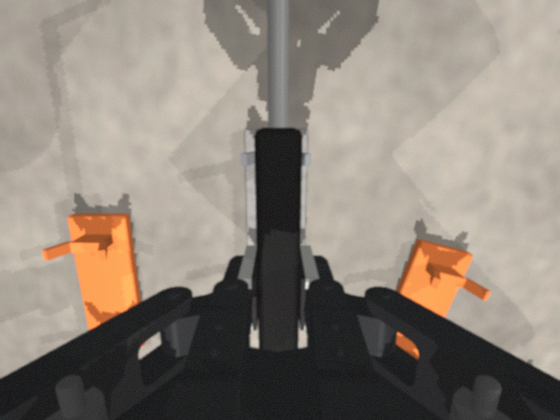

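The rod is held square in the jaws and points straight up in the picture. I'll now move up and over the gap between the stop and the guard for a close look at both.

```bash
python3 -c "
from h import *
plan([.60,.05,.22],np.radians(90))"
```

```text
t 3.5 pos [ 0.4215 -0.1419  0.1341] F [-0.59  0.19 -1.81] shift cm [15.66 21.01 -8.6 ] turn [-0.0017 -0.0014  0.182 ]
```

Request:
apply_moves --moves '[[[0,0,-4.5,0,0,0,0],[0,1,-8.6,0,0,0.05,0],[3,5,-8.6,0,0,0.1,0],[6,9,-8.6,0,0,0.182,0],[9,13,-8.6,0,0,0.182,0],[12,17,-8.6,0,0,0.182,0],[15.7,21,-8.6,0,0,0.182,0],[15.7,21,-8.6,0,0,0.182,0]]]'

```text
time_s: 4.3
eef_pos: [0.6017, 0.0544, 0.2186]
eef_rot: [-0.002, 0.706, 0.709, -0.0]
wrist_force: [0.8, -0.0, -1.9]
opening: 0.199
```

Request:
apply_moves --moves '[[[0,0,0,0,0,0,0],[0,0,0,0,0,0,0]]]'

```text
time_s: 4.5
eef_pos: [0.5994, 0.0493, 0.2196]
eef_rot: [-0.001, 0.707, 0.707, -0.001]
wrist_force: [0.5, -0.5, -0.9]
opening: 0.198
```

```bash
python3 -c "
from h import *
plan([.60,.05,.22],np.radians(90))
import json
c=get_calibration('wrist');save('wrist','pics/w3.png');json.dump({k:np.array(v).tolist() for k,v in c.items()},open('pics/w3.json','w'));
a=cv2.imread('pics/w3.png');cv2.imwrite('pics/w3b.png',cv2.resize(a,(800,600),interpolation=cv2.INTER_CUBIC))
save('side','pics/d3.png');save('scene','pics/s3.png')"
```

```text
t 4.5 pos [0.5994 0.0493 0.2196] F [ 0.5  -0.48 -0.94] shift cm [ 0.07  0.06 -0.04] turn [-0.0033  0.0002 -0.0002]
```

View pics/w3b.png

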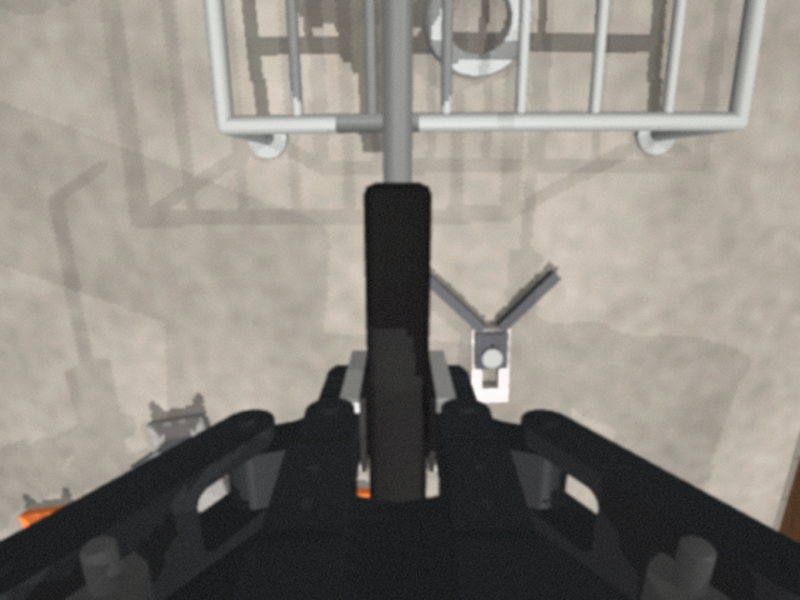

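In the enlarged wrist view (scale 1.43) I read:
- ring centre about (473,31)
- V apex about (490,325), right arm tip about (552,271)
- clamp screw (491,357), rail end (472–508,402)
- guard front bar from (222,125) to (748,121)

Run:
```python
from h import *
import json
np.set_printoptions(precision=4,suppress=True)
c=json.load(open("pics/w3.json"));cs=json.load(open("pics/scene0.json"))
P=lambda u,v:[(u+.5)*.7-.5,(v+.5)*.7-.5]
print("ring",onz(c,[P(473,31),P(428,31),P(518,31),P(475,76)],.012))
print("apex,armtip in,out",onz(c,[P(490,325),P(546,265),P(559,276)],.009))
print("screw",onz(c,[P(491,357)],.013),"railend",onz(c,[P(472,402),P(508,402)],.006))
print("rail mid top",onz(c,[P(472,335),P(509,335)],.006))
print("guard front",onz(c,[P(222,125),P(748,121)],.084))
# inner edge of right arm
g=cv2.imread("pics/w3.png",0)
i=onz(c,[P(500,318),P(546,265)],.009);o=onz(c,[P(507,328),P(559,276)],.009);print(i,o)
for a in(i,o): d=a[1]-a[0];print(np.degrees(np.arctan2(d[1],d[0])))
# rod line seen
print("rod tip est", pose()[0]+[0,.2,-.041])
```

```text
ring [[0.6497 0.2084 0.012 ]
 [0.6199 0.2083 0.012 ]
 [0.6796 0.2086 0.012 ]
 [0.6522 0.1807 0.012 ]]
apex,armtip in,out [[0.6721 0.0023 0.009 ]
 [0.712  0.0501 0.009 ]
 [0.7227 0.0416 0.009 ]]
screw [[ 0.6735 -0.023   0.013 ]] railend [[ 0.6616 -0.066   0.006 ]
 [ 0.6915 -0.0661  0.006 ]]
rail mid top [[ 0.6589 -0.0071  0.006 ]
 [ 0.6884 -0.0071  0.006 ]]
guard front [[0.5041 0.1421 0.084 ]
 [0.7925 0.1454 0.084 ]]
[[0.6796 0.0081 0.009 ]
 [0.712  0.0501 0.009 ]] [[ 0.6856 -0.0002  0.009 ]
 [ 0.7227  0.0416  0.009 ]]
52.406228421528134
48.43879648924168
rod tip est [0.5998 0.2486 0.18  ]
```

Request:
apply_moves --moves '[[[-4,1.5,0,-0.003,0,0,0],[-8,3,0,-0.003,0,0,0],[-12,4.3,0,-0.003,0,0,0],[-16.9,5.3,2,-0.003,0,0,0],[-16.9,5.3,6,-0.003,0,0,0],[-16.9,5.3,10,-0.003,0,0,0],[-16.9,5.3,13,-0.003,0,0,0],[-16.9,5.3,13,-0.003,0,0,0]]]'

```text
time_s: 5.45
eef_pos: [0.6491, -0.1192, 0.0858]
eef_rot: [-0.004, 0.708, 0.706, -0.001]
wrist_force: [0.0, -0.1, -2.4]
opening: 0.196
```

Run:
```python
from h import *
plan([.652,-.12,.062],np.radians(90))
p=pose()[0]; t=p+[0,.2,-.041]
ims=[]
for n in("scene","side"):
    c=get_calibration(n);im=cv2.cvtColor(camera(n),cv2.COLOR_RGB2BGR);cv2.imwrite(f"pics/{n}4.png",im)
    u=proj(c,[t])[0];x,y=(u-[50,60]).astype(int);print(n,u,x,y)
    o=cv2.resize(im[y:y+100,x:x+100],(400,400),interpolation=cv2.INTER_CUBIC);ims.append(o)
cv2.imwrite("pics/m4.png",np.hstack(ims))
```

```text
t 5.45 pos [ 0.6491 -0.1192  0.0858] F [ 0.05 -0.14 -2.41] shift cm [-0.09  0.3   2.38] turn [-0.0066 -0.0035 -0.0021]
scene [357.89027913 250.12892691] 307 190
side [217.69015374 231.97674716] 167 171
```

View pics/m4.png

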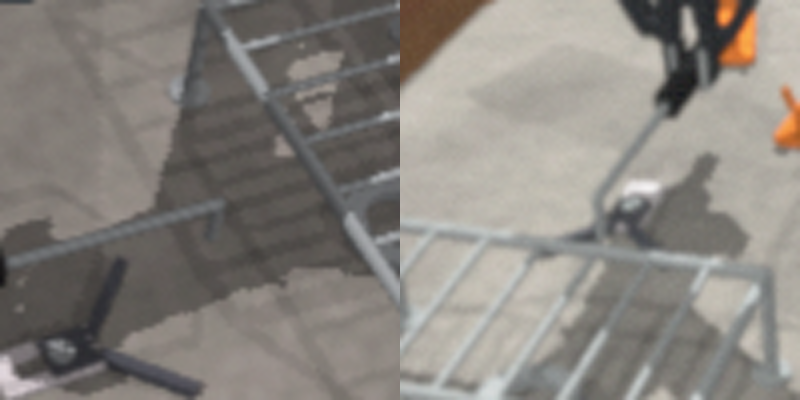

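The montage shows the prong tip at scene pixel (360,249.5) and side pixel (217,230). Both are within 2–3 px of my prediction, so the rod is level and pointing correctly. Next I'll lower to the entry height and reach under the guard.

Request:
apply_moves --moves '[[[0,0.3,1.2,-0.005,-0.002,-0.002,0],[0,0.3,2.4,-0.005,-0.002,-0.002,0],[0,0.3,2.4,-0.005,-0.002,-0.002,0],[0,0.3,2.4,-0.005,-0.002,-0.002,0]]]'

```text
time_s: 5.95
eef_pos: [0.6564, -0.1189, 0.0671]
eef_rot: [0.003, 0.706, 0.708, 0.002]
wrist_force: [-0.4, -0.5, -1.3]
opening: 0.195
```

Run:
```python
from h import *
plan([.652,.014,.062],np.radians(90))
print(tri(get_calibration("scene"),(360,249.5),get_calibration("side"),(217,230)))
```

```text
t 5.95 pos [ 0.6564 -0.1189  0.0671] F [-0.39 -0.46 -1.31] shift cm [13.29 -0.42  0.48] turn [0.0075 0.0018 0.0023]
(array([0.65157298, 0.08255386, 0.0515749 ]), np.float64(0.0034277416751642177))
```

Request:
apply_moves --moves '[[[1,-0.4,0.4,0,0,0,0],[3,-0.4,0.4,0,0,0,0],[6,-0.4,0.4,0,0,0,0],[9,-0.4,0.4,0,0,0,0],[11.5,-0.4,0.4,0,0,0,0],[13.3,-0.4,0.4,0,0,0,0],[13.3,-0.4,0.4,0,0,0,0],[13.3,-0.4,0.4,0,0,0,0]]]'

```text
time_s: 6.75
eef_pos: [0.6524, 0.0146, 0.0631]
eef_rot: [0.004, 0.706, 0.708, 0.002]
wrist_force: [-0.1, -0.8, -1.6]
opening: 0.2
```

Request:
apply_moves --moves '[[[0,0,0,0,0,0,0],[0,0,0,0,0,0,0],[0,0,0,0,0,0,0]]]'

```text
time_s: 7.05
eef_pos: [0.6524, 0.0129, 0.0629]
eef_rot: [0.004, 0.707, 0.707, 0.002]
wrist_force: [-0.4, -0.0, -2.1]
opening: 0.2
```

Run:
```python
from h import *
plan([.652,.014,.046],np.radians(90))
p=pose()[0]; t=p+[0,.2,-.041]
ims=[]
for n in("scene","side"):
    c=get_calibration(n);im=cv2.cvtColor(camera(n),cv2.COLOR_RGB2BGR);cv2.imwrite(f"pics/{n}5.png",im)
    u=proj(c,[t])[0];x,y=(u-[40,40]).astype(int);print(n,u,x,y)
    o=cv2.resize(im[y:y+80,x:x+80],(400,400),interpolation=cv2.INTER_CUBIC);ims.append(o)
cv2.imwrite("pics/m5.png",np.hstack(ims))
```

```text
t 7.05 pos [0.6524 0.0129 0.0629] F [-0.41 -0.05 -2.11] shift cm [ 0.11 -0.06  1.69] turn [0.008  0.0021 0.0007]
scene [405.15837825 242.83014595] 365 202
side [198.54477302 265.65911196] 158 225
```

View pics/m5.png

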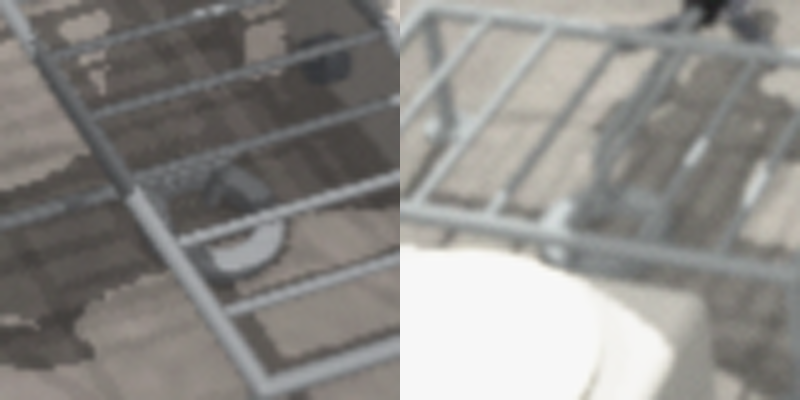

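The scene half shows the ring spanning about (145–283, 165–278), centre about (215,222), with the prong just above it at (204,203). The side half shows the ring centre at about (600,225) with the prong above it at about (600,195).

Run:
```python
from h import *
cs,cd=get_calibration("scene"),get_calibration("side")
print(onz(cs,[(365+215/5,202+222/5)],.012),onz(cd,[(158+200/5,225+225/5)],.012))
print("tip",pose()[0]+[0,.2,-.041])
for n,u in(("scene",(365,202)),("side",(158,225))):
    c=get_calibration(n); print(n,[((proj(c,[[.652,y,.012]])[0]-u)*5).round() for y in (.212,.218,.224)])
```

```text
[[0.65868026 0.21983954 0.012     ]] [[0.65248775 0.21912127 0.012     ]]
tip [0.65240863 0.21314944 0.02191826]
scene [array([194., 216.]), array([205., 213.]), array([215., 210.])]
side [array([206., 217.]), array([202., 224.]), array([197., 231.])]
```

The prong is about 6 mm from the ring centre and the margin is 18 mm, so I'll lower it into the hole.

Request:
apply_moves --moves '[[[0.2,0.2,0.4,0,0,0,0],[0.2,0.2,0.8,0,0,0,0],[0.2,0.2,1.1,0,0,0,0],[0.2,0.2,1.3,0,0,0,0],[0.2,0.2,1.3,0,0,0,0],[0.2,0.2,1.3,0,0,0,0]]]'

```text
time_s: 7.75
eef_pos: [0.6544, 0.0159, 0.0499]
eef_rot: [0.003, 0.706, 0.708, 0.002]
wrist_force: [-0.3, 0.4, -1.5]
opening: 0.2
```

Request:
apply_moves --moves '[[[0,0,0.2,0,0,0,0],[0,0,0.4,0,0,0,0],[0,0,0.5,0,0,0,0],[0,0,0.5,0,0,0,0]]]'

```text
time_s: 8.15
eef_pos: [0.6543, 0.0159, 0.0447]
eef_rot: [0.003, 0.706, 0.708, 0.002]
wrist_force: [-0.1, 1.6, -1.1]
opening: 0.196
```

Request:
apply_moves --moves '[[[-0.6,0,0,0,0,0,0],[-1.4,0.1,0,0,0,0,0],[-2.4,0.2,0,0,0,0,0],[-3.6,0.4,0,0,0,0,0],[-4.8,0.6,0,0,0,0,0],[-6,0.7,0,0,0,0,0],[-7.2,0.8,0,0,0,0,0],[-8.4,1,0,0,0,0,0]]]'

```text
time_s: 8.95
eef_pos: [0.6646, -0.0694, 0.0451]
eef_rot: [0.003, 0.706, 0.708, 0.002]
wrist_force: [-0.5, 1.0, -1.9]
opening: 0.199
```

Request:
apply_moves --moves '[[[-1,0,0,0,0,0,0],[-2,0.1,0,0,0,0,0],[-3,0.2,0,0,0,0,0],[-3.8,0.2,0,0,0,0,0],[-4.3,0.2,0,0,0,0,0],[-4.3,0.2,0,0,0,0,0]]]'

```text
time_s: 9.55
eef_pos: [0.6668, -0.1121, 0.0454]
eef_rot: [0.004, 0.707, 0.708, 0.002]
wrist_force: [-0.5, -0.1, -0.9]
opening: 0.203
```

Run:
```python
from h import *
plan([.6685,-.16,.045],np.radians(90))
p=pose()[0]; t=p+[0,.2,-.041]
ims=[]
for n in("scene","side"):
    c=get_calibration(n);im=cv2.cvtColor(camera(n),cv2.COLOR_RGB2BGR);cv2.imwrite(f"pics/{n}6.png",im)
    u=proj(c,[t])[0];x,y=(u-[40,40]).astype(int);print(n,u,x,y)
    o=cv2.resize(im[y:y+80,x:x+80],(400,400),interpolation=cv2.INTER_CUBIC);ims.append(o)
cv2.imwrite("pics/m6.png",np.hstack(ims))
```

```text
t 9.55 pos [ 0.6668 -0.1121  0.0454] F [-0.45 -0.1  -0.92] shift cm [-4.79  0.16  0.05] turn [0.0083 0.0024 0.0012]
scene [361.3706623  264.70371908] 321 224
side [212.4791629  243.97811172] 172 203
```

View pics/m6.png

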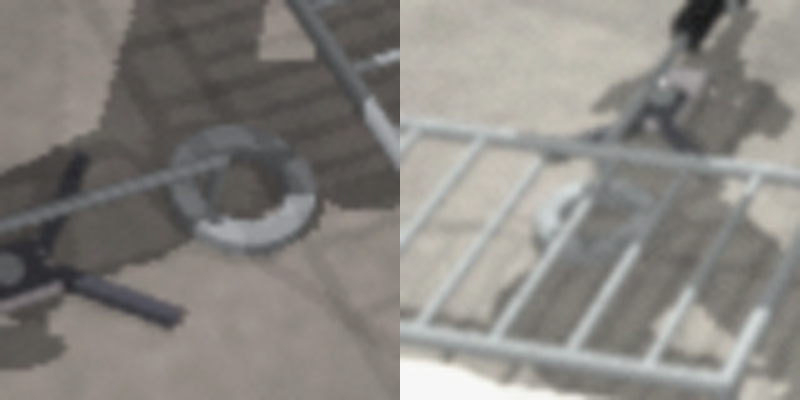

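The hook holds the ring in front of the guard. In the scene half the ring spans about (172–316, 125–248), top-face centre about (244,184), and the V arms are to the left.

Run:
```python
from h import *
c=get_calibration("scene")
print(onz(c,[(321+244/5-.5,224+184/5-.5)],.012), "tip",pose()[0]+[0,.2,-.041])
R=onz(c,[(321+244/5-.5,224+184/5-.5)],.012)[0]
# predicted ring outline extents for centre candidates
a=np.linspace(0,2*np.pi,90)
for ctr in([.667,.107],[.670,.107],[.664,.107],[.667,.111]):
    u=(proj(c,np.c_[ctr[0]+.036*np.cos(a),ctr[1]+.036*np.sin(a),0*a+.012])-[321-.5,224-.5])*5
    print(ctr,u.min(0).round(),u.max(0).round())
```

```text
[[0.66564908 0.10865223 0.012     ]] tip [0.66684148 0.08873332 0.00441147]
[0.667, 0.107] [168. 127.] [317. 250.]
[0.67, 0.107] [171. 132.] [320. 255.]
[0.664, 0.107] [165. 123.] [314. 245.]
[0.667, 0.111] [175. 125.] [325. 247.]
```

Request:
apply_moves --moves '[[[-0.5,0,0,0,0,0,0],[-1.1,0.1,0,0,0,0,0],[-1.8,0.1,0,0,0,0,0],[-2.4,0.1,0,0,0,0,0],[-3,0.2,0,0,0,0,0],[-3.3,0.2,0,0,0,0,0],[-3.6,0.2,0,0,0,0,0],[-3.6,0.2,0,0,0,0,0]]]'

```text
time_s: 10.45
eef_pos: [0.6689, -0.1478, 0.0454]
eef_rot: [0.004, 0.707, 0.708, 0.002]
wrist_force: [0.1, -0.4, -1.3]
opening: 0.2
```

Request:
apply_moves --moves '[[[-0.1,0,0,0,0,0,0],[-0.2,0,0,0,0,0,0],[-0.3,0,0,0,0,0,0],[-0.3,0,0,0,0,0,0]]]'

```text
time_s: 10.85
eef_pos: [0.6688, -0.1501, 0.0454]
eef_rot: [0.003, 0.706, 0.708, 0.002]
wrist_force: [-0.2, 1.4, -2.2]
opening: 0.197
```

Request:
apply_moves --moves '[[[-0.1,0,0,0,0,0,0],[-0.2,0,0,0,0,0,0],[-0.3,0,0,0,0,0,0],[-0.3,0,0,0,0,0,0]]]'

```text
time_s: 11.25
eef_pos: [0.6688, -0.1534, 0.0454]
eef_rot: [0.004, 0.706, 0.708, 0.002]
wrist_force: [0.6, 0.3, -2.3]
opening: 0.196
```

Request:
apply_moves --moves '[[[-0.1,0,0,0,0,0,0],[-0.2,0,0,0,0,0,0],[-0.25,0,0,0,0,0,0],[-0.25,0,0,0,0,0,0]]]'

```text
time_s: 11.65
eef_pos: [0.6688, -0.1558, 0.0454]
eef_rot: [0.004, 0.706, 0.708, 0.002]
wrist_force: [0.0, 0.6, -2.0]
opening: 0.202
```

Request:
apply_moves --moves '[[[-0.1,0,0,0,0,0,0],[-0.2,0,0,0,0,0,0],[-0.2,0,0,0,0,0,0]]]'

```text
time_s: 11.95
eef_pos: [0.6689, -0.1578, 0.0454]
eef_rot: [0.004, 0.706, 0.708, 0.002]
wrist_force: [0.5, 0.6, -1.6]
opening: 0.199
```

Request:
apply_moves --moves '[[[-0.1,0,0,0,0,0,0],[-0.2,0,0,0,0,0,0],[-0.2,0,0,0,0,0,0]]]'

```text
time_s: 12.25
eef_pos: [0.6689, -0.1599, 0.0454]
eef_rot: [0.004, 0.706, 0.708, 0.002]
wrist_force: [0.5, 1.8, -2.1]
opening: 0.199
```

Request:
apply_moves --moves '[[[-0.1,0,0,0,0,0,0],[-0.15,0,0,0,0,0,0],[-0.15,0,0,0,0,0,0]]]'

```text
time_s: 12.55
eef_pos: [0.6689, -0.1613, 0.0454]
eef_rot: [0.004, 0.706, 0.708, 0.002]
wrist_force: [0.1, 1.2, -1.8]
opening: 0.2
```

Request:
apply_moves --moves '[[[-0.1,0,0,0,0,0,0],[-0.15,0,0,0,0,0,0],[-0.15,0,0,0,0,0,0]]]'

```text
time_s: 12.85
eef_pos: [0.6689, -0.1628, 0.0454]
eef_rot: [0.004, 0.706, 0.708, 0.002]
wrist_force: [-0.2, 0.4, -2.0]
opening: 0.196
```

Request:
apply_moves --moves '[[[-0.1,0,0,0,0,0,0],[-0.15,0,0,0,0,0,0],[-0.15,0,0,0,0,0,0]]]'

```text
time_s: 13.15
eef_pos: [0.6688, -0.1643, 0.0454]
eef_rot: [0.004, 0.706, 0.708, 0.002]
wrist_force: [-0.0, 0.7, -1.7]
opening: 0.202
```

Request:
apply_moves --moves '[[[-0.1,0,0,0,0,0,0],[-0.1,0,0,0,0,0,0]]]'

```text
time_s: 13.35
eef_pos: [0.6689, -0.1653, 0.0454]
eef_rot: [0.004, 0.706, 0.708, 0.002]
wrist_force: [-0.7, 1.3, -2.4]
opening: 0.198
```

Request:
apply_moves --moves '[[[-0.1,0,0,0,0,0,0],[-0.1,0,0,0,0,0,0]]]'

```text
time_s: 13.55
eef_pos: [0.6688, -0.1661, 0.0454]
eef_rot: [0.003, 0.706, 0.708, 0.002]
wrist_force: [-0.2, 1.5, -1.1]
opening: 0.199
```

Request:
apply_moves --moves '[[[-0.1,0,0,0,0,0,0],[-0.1,0,0,0,0,0,0]]]'

```text
time_s: 13.75
eef_pos: [0.6689, -0.1671, 0.0454]
eef_rot: [0.004, 0.706, 0.708, 0.002]
wrist_force: [-0.8, 2.1, -1.9]
opening: 0.196
```

Request:
apply_moves --moves '[[[-0.05,0,0,0,0,0,0],[-0.05,0,0,0,0,0,0]]]'

```text
time_s: 13.95
eef_pos: [0.6689, -0.1677, 0.0454]
eef_rot: [0.004, 0.706, 0.708, 0.002]
wrist_force: [0.6, 2.6, -1.6]
opening: 0.196
```

Request:
apply_moves --moves '[[[-0.05,0,0,0,0,0,0],[-0.05,0,0,0,0,0,0]]]'

```text
time_s: 14.15
eef_pos: [0.669, -0.1682, 0.0455]
eef_rot: [0.004, 0.706, 0.708, 0.002]
wrist_force: [0.8, 2.1, -1.1]
opening: 0.198
```

Request:
apply_moves --moves '[[[-0.05,0,0,0,0,0,0],[-0.05,0,0,0,0,0,0]]]'

```text
time_s: 14.35
eef_pos: [0.6689, -0.1686, 0.0454]
eef_rot: [0.003, 0.706, 0.708, 0.002]
wrist_force: [0.1, 3.0, -1.5]
opening: 0.202
```

Request:
apply_moves --moves '[[[-0.05,0,0,0,0,0,0],[-0.05,0,0,0,0,0,0]]]'

```text
time_s: 14.55
eef_pos: [0.6688, -0.1687, 0.0453]
eef_rot: [0.003, 0.706, 0.708, 0.002]
wrist_force: [0.8, 4.8, -1.9]
opening: 0.196
```

Request:
apply_moves --moves '[[[-0.05,0,0,0,0,0,0],[-0.05,0,0,0,0,0,0]]]'

```text
time_s: 14.75
eef_pos: [0.6687, -0.1689, 0.0452]
eef_rot: [0.003, 0.706, 0.708, 0.002]
wrist_force: [0.8, 6.0, -2.7]
opening: 0.2
```

Run:
```python
from h import *
p=pose()[0]; t=p+[0,.218,-.033]
ims=[]
for n in("scene","side"):
    c=get_calibration(n);im=cv2.cvtColor(camera(n),cv2.COLOR_RGB2BGR);cv2.imwrite(f"pics/{n}7.png",im)
    u=proj(c,[t])[0];x,y=(u-[25,28]).astype(int);print(n,u,x,y)
    o=cv2.resize(im[y:y+50,x:x+50],(400,400),interpolation=cv2.INTER_CUBIC);ims.append(cv2.convertScaleAbs(o,alpha=1.5))
    print(get_obs()["wrist_force"].round(2))
cv2.imwrite("pics/m7.png",np.hstack(ims))
```

```text
scene [347.6501876  267.81199444] 322 239
[ 1.49  6.5  -2.25]
side [216.68209042 234.48176807] 191 206
[ 2.32  6.11 -1.72]
```

View pics/m7.png

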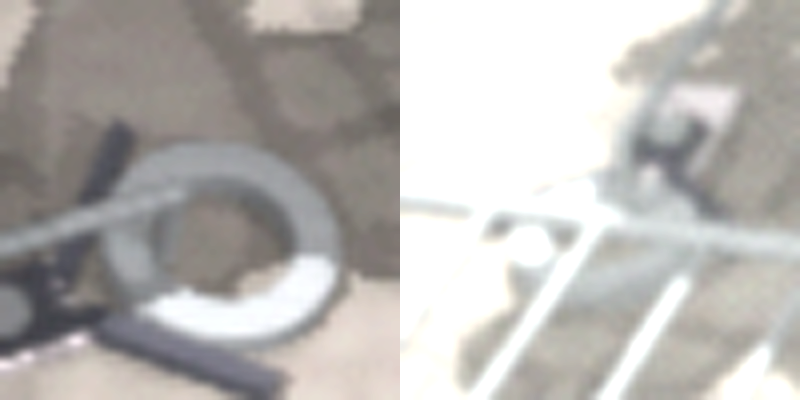

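The ring is against both V arms in the scene half, centre about (222,245). The prong is at the near rim, the TCP has stalled, and the pull is about 6 N and rising in proportion. I'll nudge slightly in +x to balance and hold for a second or more.

Request:
apply_moves --moves '[[[0,0.05,0,0,0,0,0],[0,0.05,0,0,0,0,0],[0,0.05,0,0,0,0,0],[0,0.05,0,0,0,0,0],[0,0.05,0,0,0,0,0],[0,0.05,0,0,0,0,0]]]'

```text
time_s: 15.45
eef_pos: [0.6691, -0.1689, 0.0451]
eef_rot: [0.003, 0.706, 0.708, 0.002]
wrist_force: [0.3, 5.3, -1.7]
opening: 0.201
```

Request:
apply_moves --moves '[[[0,0.05,0,0,0,0,0],[0,0.05,0,0,0,0,0],[0,0.05,0,0,0,0,0],[0,0.05,0,0,0,0,0]]]'

```text
time_s: 15.85
eef_pos: [0.6694, -0.1689, 0.045]
eef_rot: [0.003, 0.706, 0.708, 0.002]
wrist_force: [-0.2, 4.9, -2.1]
opening: 0.197
```

Request:
apply_moves --moves '[[[-0.05,0,0,0,0,0,0],[-0.05,0,0,0,0,0,0],[-0.05,0,0,0,0,0,0],[-0.05,0,0,0,0,0,0],[-0.05,0,0,0,0,0,0],[-0.05,0,0,0,0,0,0],[-0.05,0,0,0,0,0,0],[-0.05,0,0,0,0,0,0]]]'

```text
time_s: 16.65
eef_pos: [0.6694, -0.169, 0.0449]
eef_rot: [0.002, 0.706, 0.708, 0.002]
wrist_force: [1.1, 6.2, -1.6]
opening: 0.199
```

Request:
apply_moves --moves '[[[0,0,0,0,0,0,0],[0,0,0,0,0,0,0],[0,0,0,0,0,0,0],[0,0,0,0,0,0,0]]]'

```text
time_s: 17.05
eef_pos: [0.6694, -0.169, 0.0449]
eef_rot: [0.002, 0.706, 0.708, 0.002]
wrist_force: [0.1, 7.1, -2.8]
opening: 0.198
```

Request:
apply_moves --moves '[[[0.1,0,0,0,0,0,0],[0.3,0,0,0,0,0,0],[0.6,0,0,0,0,0,0],[1.1,0,0,0,0,0,0],[1.4,0,0,0,0,0,0],[1.4,0,0,0,0,0,0],[1.4,0,0,0,0,0,0]]]'

```text
time_s: 17.75
eef_pos: [0.6699, -0.1561, 0.0455]
eef_rot: [0.004, 0.706, 0.708, 0.002]
wrist_force: [0.1, -0.9, -1.9]
opening: 0.198
```

Request:
apply_moves --moves '[[[0,0,-0.5,0,0,0,0],[0,0,-1,0,0,0,0],[0,0,-1.8,0,0,0,0],[0,0,-3,0,0,0,0],[0,0,-6,0,0,0,0],[0,0,-10,0,0,0,0],[0,0,-10,0,0,0,0]]]'

```text
time_s: 18.45
eef_pos: [0.6732, -0.1576, 0.1541]
eef_rot: [0.01, 0.706, 0.708, 0.005]
wrist_force: [0.7, 0.2, 0.1]
opening: 0.199
```

Run:
```python
from h import *
plan([.4226,-.1426,.14],np.radians(100.3))
for n in("scene","side"): save(n,f"pics/{n}8.png")
```

```text
t 18.45 pos [ 0.6732 -0.1576  0.1541] F [0.73 0.23 0.06] shift cm [  1.56 -25.08   0.9 ] turn [ 0.0192  0.0088 -0.1777]
```

Request:
apply_moves --moves '[[[0,-3,0,0,0,0,0],[0.5,-7,0.5,0.01,0.005,-0.05,0],[1,-11,0.9,0.019,0.009,-0.1,0],[1.6,-15,0.9,0.019,0.009,-0.18,0],[1.6,-19,0.9,0.019,0.009,-0.18,0],[1.6,-23,0.9,0.019,0.009,-0.18,0],[1.6,-25.1,0.9,0.019,0.009,-0.18,0],[1.6,-25.1,0.9,0.019,0.009,-0.18,0]]]'

```text
time_s: 19.35
eef_pos: [0.4146, -0.1392, 0.1328]
eef_rot: [-0.008, 0.64, 0.768, -0.002]
wrist_force: [0.2, 0.0, -1.5]
opening: 0.198
```

Request:
apply_moves --moves '[[[0,0,0,0,0,0,0],[0,0,0,0,0,0,0],[0,0,0,0,0,0,0],[0,0,0,0,0,0,0]]]'

```text
time_s: 19.75
eef_pos: [0.4186, -0.1405, 0.1342]
eef_rot: [-0.006, 0.64, 0.769, -0.002]
wrist_force: [0.0, 0.2, -1.5]
opening: 0.202
```

Run:
```python
from h import *
plan([.4228,-.1427,.14],np.radians(100.45))
c=get_calibration('wrist');save('wrist','pics/w9.png');cs=get_calibration('scene');im=save('scene','pics/s9.png')
a=cv2.imread('pics/w9.png')[:, 130:430];b=cv2.imread('pics/s9.png')[225:315,290:400]
cv2.imwrite('pics/m9.png',np.hstack([a,cv2.resize(b,(500,420),interpolation=cv2.INTER_CUBIC)]))
```

```text
t 19.75 pos [ 0.4186 -0.1405  0.1342] F [ 0.   0.2 -1.5] shift cm [-0.29  0.36 -0.58] turn [-0.0107 -0.0074  0.0002]
```

View pics/m9.png

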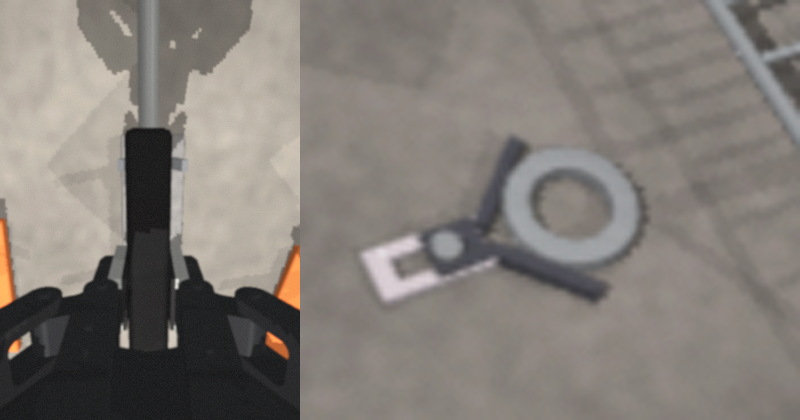

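The right half shows the ring lying in the V against both arms. The left half shows the rod lined up over its rest as it was when first lifted. I'll trim the pose and then lower.

Request:
apply_moves --moves '[[[-0.3,0.3,0,-0.01,-0.007,0,0],[-0.3,0.3,2,-0.01,-0.007,0,0],[-0.3,0.3,4,-0.01,-0.007,0,0],[-0.3,0.3,5,-0.01,-0.007,0,0],[-0.3,0.3,5,-0.01,-0.007,0,0],[-0.3,0.3,5,-0.01,-0.007,0,0],[-0.3,0.3,5,-0.01,-0.007,0,0],[-0.3,0.3,5,-0.01,-0.007,0,0]]]'

```text
time_s: 20.65
eef_pos: [0.4216, -0.143, 0.0852]
eef_rot: [0.001, 0.64, 0.768, -0.0]
wrist_force: [-0.5, -0.1, -2.4]
opening: 0.196
```

```bash
python3 -c "
from h import *
plan([.4228,-.1427,.0460],np.radians(100.45))"
```

```text
t 20.65 pos [ 0.4216 -0.143   0.0852] F [-0.49 -0.14 -2.38] shift cm [0.02 0.12 3.92] turn [ 0.0007  0.001  -0.0003]
```

Request:
apply_moves --moves '[[[0,0.1,1.5,0,0,0,0],[0,0.1,2.6,0,0,0,0],[0,0.1,3.2,0,0,0,0],[0,0.1,3.6,0,0,0,0],[0,0.1,3.8,0,0,0,0],[0,0.1,3.8,0,0,0,0],[0,0.1,3.8,0,0,0,0]]]'

```text
time_s: 21.35
eef_pos: [0.4222, -0.1426, 0.0466]
eef_rot: [-0.0, 0.64, 0.768, -0.0]
wrist_force: [0.5, -0.5, -1.9]
opening: 0.198
```

Request:
apply_moves --moves '[[[0,0,0.1,0,0,0,0],[0,0,0.1,0,0,0,0]]]'

```text
time_s: 21.55
eef_pos: [0.4223, -0.1427, 0.0459]
eef_rot: [0.0, 0.64, 0.768, -0.0]
wrist_force: [-1.4, 0.8, 4.3]
opening: 0.199
```

The rod is seated: the vertical force went from -1.9 N to +4.3 N. I'll release it.

Request:
apply_moves --moves '[[[0,0,0,0,0,0,0.5],[0,0,0,0,0,0,1],[0,0,0,0,0,0,1],[0,0,0,0,0,0,1],[0,0,0,0,0,0,1],[0,0,0,0,0,0,1],[0,0,0,0,0,0,1],[0,0,0,0,0,0,1]]]'

```text
time_s: 22.35
eef_pos: [0.422, -0.1424, 0.0453]
eef_rot: [-0.0, 0.64, 0.768, -0.0]
wrist_force: [-0.0, 0.1, -0.3]
opening: 1.001
```

Request:
apply_moves --moves '[[[0,0,-1,0,0,0,1],[0,0,-3,0,0,0,1],[0,0,-6,0,0,0,1],[0,0,-10,0,0,0,1],[0,0,-14,0,0,0,1],[0,0,-15.5,0,0,0,1],[0,0,-15.5,0,0,0,1],[0,0,-15.5,0,0,0,1]]]'

```text
time_s: 23.15
eef_pos: [0.4218, -0.1423, 0.2002]
eef_rot: [-0.0, 0.64, 0.768, -0.0]
wrist_force: [1.0, -0.4, 0.3]
opening: 0.999
```

Run:
```python
from h import *
plan([.4228,-.1427,.20],np.radians(100.3))
c=get_calibration('wrist');im=save('wrist','pics/w10.png');save('scene','pics/s10.png')
m=np.zeros((420,560),np.uint8);m[100:290,255:315]=(im.max(2)[100:290,255:315]<75)*255
m=cv2.morphologyEx(m,cv2.MORPH_OPEN,np.ones((9,9)))
x,y,w,h=cv2.boundingRect(m);print("handle px",x,y,w,h)
F,B=onz(c,[(x+w/2-.5,y),(x+w/2-.5,y+h)],.052);d=F-B;print((F+B)/2,np.linalg.norm(d),np.degrees(np.arctan2(d[1],d[0])))
a=cv2.imread('pics/s0.png').astype(int);b=cv2.imread('pics/s10.png').astype(int);df=np.abs(a-b).sum(2)
for n,(x0,y0,x1,y1) in {"rod":(215,180,315,230),"bottle":(350,110,390,165),"jar":(140,248,180,292),"beaker":(120,218,156,258),"guardtop":(350,180,480,300)}.items(): print(n,"changed px",(df[y0:y1,x0:x1]>90).sum())
a9=cv2.imread('pics/s9.png').astype(int);print("ring 9->10",(np.abs(a9-b).sum(2)[250:300,320:375]>60).sum())
cv2.imwrite('pics/m10.png',np.hstack([cv2.imread('pics/w10.png')[:,130:430],cv2.resize(cv2.imread('pics/s10.png')[225:315,290:400],(500,420),interpolation=cv2.INTER_CUBIC)]))
```

```text
t 23.15 pos [ 0.4218 -0.1423  0.2002] F [ 1.01 -0.36  0.26] shift cm [-0.06  0.09  0.02] turn [-0.0004 -0.0001  0.0023]
handle px 268 126 21 140
[ 0.422711   -0.14294251  0.052     ] 0.12766323959132045 100.44728211026928
rod changed px 456
bottle changed px 378
jar changed px 0
beaker changed px 0
guardtop changed px 417
ring 9->10 0
```

Run:
```python
from h import *
cs=get_calibration("scene")
print("ring",onz(cs,[(349.6-.5,268.7-.5)],.012))
save("side","pics/d10.png")
for f,g in(("d0","d10"),("s0","s10")):
    for k in(f,g):
        h=cv2.cvtColor(cv2.imread(f"pics/{k}.png"),cv2.COLOR_BGR2HSV);m=cv2.inRange(h,(5,120,40),(18,255,220))
        x0,y0,x1,y1=(300,255,350,325) if k[0]=="d" else (350,110,392,165)
        M=cv2.boundingRect(m[y0:y1,x0:x1]);print(k,M,cv2.countNonZero(m[y0:y1,x0:x1]))
```

```text
ring [[0.67077099 0.05199169 0.012     ]]
d0 (10, 16, 30, 52) 773
d10 (10, 16, 30, 52) 780
s0 (6, 10, 28, 42) 532
s10 (6, 10, 28, 42) 538
```

```bash
python3 -c "
from bench import *
print(hand_in())"
```

```text
the job is handed in; nothing more can be done
None
```

The job is done and handed in at about 23 s of the 61 s allowed. `hand_in()` reports no verdict, so success is judged only from my own checks.

I took the hooked rod from the grey rest, reached under the guard and dropped the prong into the ring. I drew the ring out in front of the guard and then crept it into the V-stop. It was held there with a measured pull of about 5–7 N for about 2.5 s. I then eased off, lifted the hook clear, laid the rod back and let go.

Last checks:
- **Ring:** The last picture viewed, taken after unhooking, showed it touching both V arms. It sits at about (0.671, 0.052) by the scene camera, against about (0.669, 0.049) from the feel of the stop. That 3 mm difference is about the accuracy of the cameras. Its image did not change between the lift-off and the end.
- **Rod:** The handle centre is within about 1 mm of where it started, its yaw is within about 0.2° of the start, and the gripper is open and clear.
- **Guard and glassware:** The jar and beaker images are unchanged. Pixels changed around the guard and the bottle. The bottle's outline is in the same place in both views, so I put that change down to shadow. I did not check the guard further, but no guard contact showed in the force readings I took.

The picture limit stopped me from viewing the final picture, so the last check was by numbers only.

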